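# Hang the washed boards in the dryer

### The arm

A 6-joint arm with a two-finger parallel gripper is mounted at the origin on a cart in front of the work surface, level with it; the furniture and walls round the work are solid. World frame = base frame: x ahead of the robot, y to its left, z up, the work surface at z = 0. Lengths are in m, angles in rad, forces in N, time in s.
With the tool pointing down it reaches from about 0.4 to 0.825 m from the base axis. Payload 7 kg.
Tool frame: the origin (TCP) lies at the centre of the arm's flange, where the gripper is bolted on; the fingertips stand 178 mm ahead of it and the grasp point (between the pads) lies 159 mm ahead of it; z points along the fingers, y is the direction in which the jaws open and shut (so a half turn about z gives the same grasp; the last joint's range is limited). The gripper opens to 88 mm and grips with 3 to 60 N. Pads are 19 mm wide; open, the fingers measure 130 mm over their backs; the gripper's body (78 mm by 193 mm) begins 47 mm behind the grasp point.
Start: joints at [1.421, 0.359, 0.012, 0, -1.224, -0.288], TCP at [0.286, 0.611, 0.405] pointing down, gripper open.
Joint ranges: [-3.07, 3.07], [-1.43, 2.12], [-1.02, 1.25], [-3.03, 1.67], [-3.05, -0], [-3.03, 3.03]. Speed limits (rad/s): [2.39, 2.39, 3.01, 3.14, 3.14, 3.14].

### API

Orientations are given as [roll, pitch, yaw] about the fixed x, y, z axes, in that order (R = Rz(yaw) Ry(pitch) Rx(roll)).
In Python, from station import arm gives the robot as it stands.
- The arm moves only by the shell command python3 -m handwheel 'ROWS' [OPENING] [FORCE]. ROWS is JSON, a list of rows, each a list of 4 numbers: the shift along the world's x, y, z in cm, then the turn about the world's z in rad. In form: [[dx, dy, dz, yaw], ...]. A call has 1 to 20 rows; each row shifts and turns the commanded pose from where the row before left it; what a row does not reach is not made up. A row lasts 1/10 s, in which the tool goes at most 50 mm and 8.59 degrees, less where a joint would pass 70% of its speed; a pose out of reach is approached as far as the arm can. A call is refused whole if a number of a shift passes 5 or a number of a turn 0.15, either way. A call with a gripper value outside its range is refused whole. OPENING is the closure, from 0 (fully open) to 1 (shut), set as the call begins (- or left out, the last holds). The fingers move at their own pace and stop on an object; FORCE is the grip in N (left out, the last holds). Time passes only in rows, so rows that do not move let the fingers close. It gives the time, the measured TCP pose, the force and the opening at its end, in the units of the state.
- arm.get_state(): the state, without advancing time (a new reading comes with each control period).
- arm.grab_frame(name): name is "side" or "top" or "wrist"; returns a dict with "image" (420x560x3 uint8, red, green, blue), "depth" (420x560 float32, m along the optical axis (not along the pixel's ray), 0 where there is no reading), "vfov" (degrees; the focal length in pixels is half the picture's height over the tangent of half this angle, whatever the lens; pixels are square), "cx", "cy" (the principal point, pixels), "rvec" (rotation vector, rad) and "tvec" (3), from world to camera coordinates, as OpenCV has them. Camera axes: x right, y down, z forward; pixel columns grow to the right and rows downward; lengths in m; the calibration is good to about 2 mm. A picture is of the moment at which its call begins.
- arm.job_done(): hands the job in, once; it reports no verdict.
The state is a dict: "t": time; "q": joint angles; "qd": joint speeds; "joint_efforts": joint torques, N m; "eef_pos": TCP position; "ee_rot": TCP orientation; "force": force on the tool from outside, world axes, zero at the start; "moment": the same for the moment, N m; "width": finger opening in m.
Only numpy, scipy, OpenCV 4.12 (cv2) and the standard library are available. Lean on these libraries where they do the work, as an engineer would, in place of code of your own. Each camera call takes 0.05 s, during which the arm holds its last target.

### The job

The washed circuit boards are draining in the wire basket on the stand. Lift the basket off the stand's two hooks by its grip and carry it over, level and without setting it down or spilling a board, to the open board dryer; hang its cross bar gently in both notches of the dryer's rim and let go. Then push the dryer's lid fully shut, and leave the other things on the bench where they are.

Things in the scene. Friction and masses are not known exactly. Their poses are not given: they have to be found in the camera images.
- basket_grip (a point): Centre of the basket's grip: ribbed black plastic block, 14 mm thick (basket x), 60 mm long (y), 20 mm high, on two thin stems over the middle of the cross bar. Bar axis 34 mm below this point, basket underside 119 mm below. z up, y along the bar. Grip, bar and tray are one rigid piece, about 0.2 to 0.3 kg, balanced below the grip.
- basket_bar (a point): Middle of the basket's cross bar (on its axis): steel rod of 8 mm diameter along basket y, with end knobs of 16 mm diameter whose inner faces are 78.5 mm from the middle. The rod between the tray's straps (50 mm from the middle) and the knobs rests in the hooks or notches. Turned by half a turn it hangs equally well.
- basket_floor (a point): Middle of the inner floor of the basket's wire tray, 82 mm below the bar's axis. The tray is 76 (x) by 100 (y) mm outside, 70 by 94 mm inside, open on top, its walls rise 29 mm above this point; three small loose boards lie in it.
- stand_seat (a point): On the fixed drain stand (grey plate 130 x 170 mm with drip tray): where the bar's middle lies when the basket hangs there, 150 mm above the worktop. Two bent-rod hooks, V-shaped and open upwards, 68 mm to either side in y, tips towards -x: the bar must rise 15 mm to clear them. Behind them (x = +20 to +27 mm) the rods reach 17 mm above this point.
- dryer_seat (a point): On the dryer: where the bar's middle lies when it rests in both notches, 136 mm above the worktop, 14 mm below the rim. x points to the hinge side, y along the seated bar. The V notches (45 degree sides, 40 mm wide at the rim, black liners) are in the two side walls at y = -68 and +68 mm; the bar's knobs stay outside these walls (7 mm play either way).
- dryer_hinge (a point): Middle of the lid's hinge axis, at the rim of the dryer's far side (71 mm in dryer +x from the seat); the axis runs along dryer y. The dryer is fixed: a box 142 x 142 mm with a 150 mm high rim, 6 mm walls, mouth 130 x 130 mm, chamber floor 36 mm above the worktop.
- dryer_lid (a joint): Lid of the dryer, rad: 0 shut on the rim, 1.57 upright over the hinge, 1.85 leaning away from the mouth. Starts open at 1.58 to 1.8. Stiff hinge: stays where it is left, 1 to 3 N at the free edge turns it. A dome 142 x 142 mm, 45 mm deep, grey frame round a clear window. Upright, its hollow side faces the mouth and its outer face stands 45 mm behind the hinge axis.
- lid_top (a point): Point on the lid's outer face, in its middle across, 125 mm from the hinge side (17 mm from the free edge). Its z axis is the outward normal of that face, its x axis points along the lid from the free edge to the hinge. Pressed here the lid swings over towards the mouth and down.
- board_pins_mid (a point): Centre of a small loose board with a pin header, 21 x 30 x 14 mm, in the basket.
- board_a_mid (a point): Centre of a small loose circuit board, 26 x 36 x 5 mm, in the basket.
- board_b_mid (a point): Centre of another small loose circuit board, 26 x 36 x 5 mm, in the basket.
- flux_tin: Round tin, 45 mm diameter, 22 mm high, between the stand and the dryer; origin at the centre of its underside. A bystander.
- cap_electro: Dark upright capacitor can, 22 mm diameter, 34 mm high, at the back; origin at the centre of its underside. A bystander.
- solder_reel: Reel of solder, 76 x 68 x 34 mm, on the right; origin on its underside. A bystander.

How it is judged:
By the outcome, as a careful person would: the job done as asked, in the order asked, and still so for the second after the job is handed in, with the robot touching nothing.
It also fails if it takes over 61 s, if anything falls off the work surface, if the arm or the gripper's body presses on something with over 40 N, if the wrist force passes 120 N, or if a joint passes its speed limit or range.

## Working session

There is one attempt and no reset: what is moved stays moved. The work goes in short steps, Python scripts to look and compute and a shell command to move; the robot and the scene stay as the last step left them, time stands still between calls to the robot, and variables do not carry over. Pictures are saved under pics/ and viewed, and the job is handed in when it is done.

```bash
ls; mkdir -p pics
cat > h.py <<'E'
import numpy as np, cv2
from station import arm
def grab(n,save=None):
    f=arm.grab_frame(n)
    if save: cv2.imwrite('pics/'+save+'.png',cv2.cvtColor(f['image'],cv2.COLOR_RGB2BGR)); np.savez('pics/'+save+'.npz',**f)
    return f
def load(s): return np.load('pics/'+s+'.npz')
def pt(f,u,v,d=None):
    F=f['image'].shape[0]/2/np.tan(np.radians(float(f['vfov']))/2)
    if d is None:
        d=f['depth'][int(round(v)),int(round(u))]
    c=np.array([(u-f['cx'])/F*d,(v-f['cy'])/F*d,d]); R=cv2.Rodrigues(np.array(f['rvec'],float))[0]
    return R.T@(c-np.array(f['tvec']).ravel())
def cloud(f):
    F=f['image'].shape[0]/2/np.tan(np.radians(float(f['vfov']))/2)
    H,W=f['depth'].shape; u,v=np.meshgrid(np.arange(W),np.arange(H)); d=f['depth']
    c=np.stack([(u-f['cx'])/F*d,(v-f['cy'])/F*d,d],-1); R=cv2.Rodrigues(np.array(f['rvec'],float))[0]
    P=(c-np.array(f['tvec']).ravel())@R; P[d==0]=np.nan
    return P
E
python3 - <<'E'
from h import *
for n in ['side','top','wrist']:
    f=grab(n,n+'0'); print(n,f['vfov'],f['cx'],f['cy'],f['rvec'],f['tvec'])
print(arm.get_state())
E
```

```text
pics
side 47.47278489091377 284.31569716735277 209.68397787693178 [ 2.09203281 -0.11582385  0.09940264] [-0.5557546   0.09438838  1.39872564]
top 49.25626641027968 289.0687022992122 209.2002795469967 [ 2.09630836 -2.13058368  0.20323404] [-0.0616251   0.59003355  1.07204565]
wrist 62.51492396554578 279.42334906344445 205.50729326682145 [-1.60024742  2.51704534  0.33094335] [ 0.67666171 -0.03137613  0.39037931]
{'t': 0.15, 'q': array([ 1.42112497e+00,  3.59216982e-01,  1.12941178e-02, -1.94163810e-04,
       -1.22411295e+00, -2.88087489e-01]), 'qd': array([-4.82731165e-04, -2.26264027e-03,  3.07323849e-03,  9.20049954e-05,
        1.02887750e-03, -5.14875811e-04]), 'joint_efforts': array([-1.60949392e-03, -5.83276141e+01,  2.93292242e+01,  7.00121954e+00,
        8.81975895e-03, -1.03447896e-04]), 'eef_pos': array([0.28610315, 0.61122079, 0.40396294]), 'ee_rot': array([ 3.14035238e+00, -1.77154477e-04, -4.37824819e-01]), 'force': array([-0.39674482,  0.3532798 ,  0.38076658]), 'moment': array([-0.00352287, -0.04800759, -0.01035995]), 'width': 0.0873577868769442}
```

View pics/side0.png

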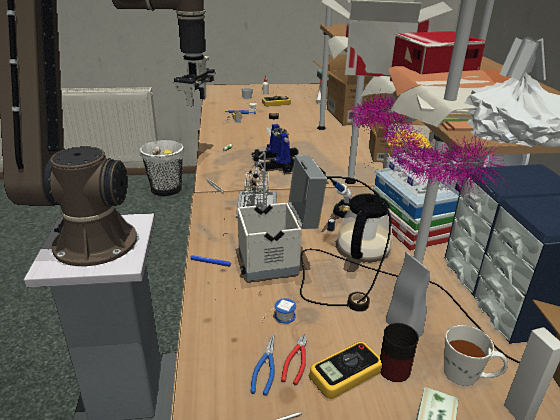

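View pics/top0.png

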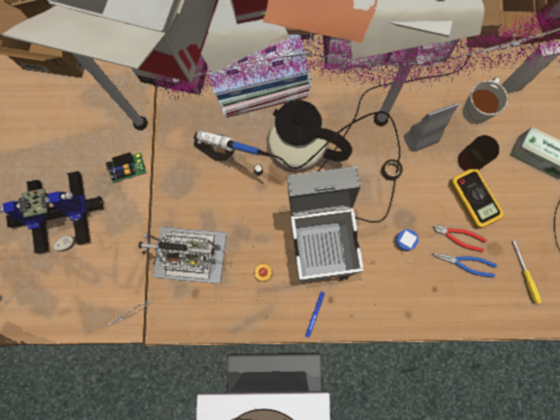

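View pics/wrist0.png

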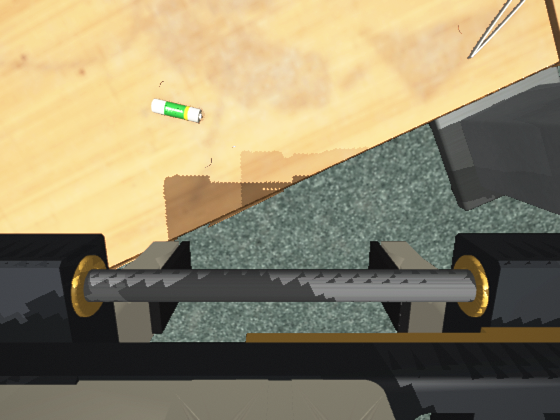

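Run:
```python
from h import *
t=cv2.imread('pics/top0.png'); 
cv2.imwrite('pics/c1.png',cv2.resize(t[210:300,130:250],None,fx=6.5,fy=6.5,interpolation=cv2.INTER_CUBIC))
cv2.imwrite('pics/c2.png',cv2.resize(t[155:290,270:380],None,fx=4.4,fy=4.4,interpolation=cv2.INTER_CUBIC))
f=load('top0');P=cloud(f)
for u,v in [(300,300),(235,245),(150,320),(325,250)]: print(u,v,P[v,u])
Z=P[...,2]
np.set_printoptions(precision=3,suppress=True,linewidth=200)
print((Z[225:285:3,135:235:4]*1000).astype(int))
```

```text
300 300 [ 0.36891104 -0.0945429   0.00439813]
235 245 [ 0.50973257  0.06915251 -0.00085602]
150 320 [ 0.32581134  0.27988503 -0.00316301]
325 250 [ 0.48895405 -0.15820599  0.03737548]
[[                  -5                    0                    0                   -4                   -2                   -1                   -1                   -3                    2
                    -1                    0                    0                    1                   -1                   -1                   -4                   -1                   -1
                     2                   -1                   -4                   -3                    2                    2                    0]
 [                  -2                    1                    2                    0                   -2                   -4                   -2                    4                   12
                     6                    5                    1                   -3                   -3                   -1                    0                   -1                    0
  
[... 9084 characters left out ...]
8                    7                   12                   -2                    2                    1]
 [                   0                   -4                   -1                  -16                    0                   -1                   -3                   -1                   -3
                     0                    1                    3                    0                   -7                    0                   -2                    0                    0
                     6                    4                   11                    5                   -5                   -5                   -3]]<stdin>:9: RuntimeWarning: invalid value encountered in cast
```

View pics/c1.png

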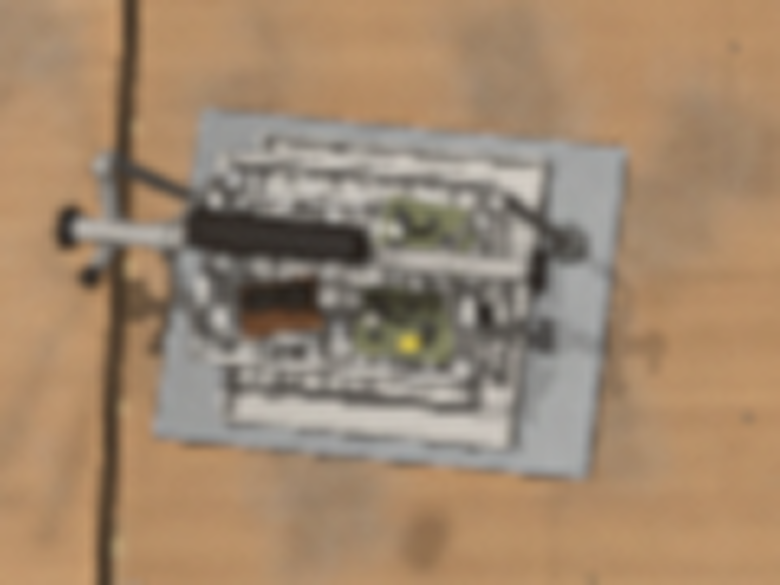

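View pics/c2.png

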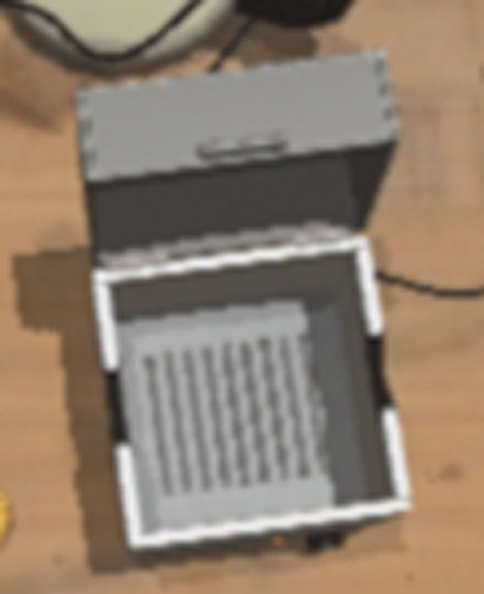

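```bash
cat > m.py <<'E'
from h import *
np.set_printoptions(precision=4,suppress=True,linewidth=160)
def meas(name):
    f=load(name);P=cloud(f);Z=P[...,2]
    return f,P,Z
if __name__=='__main__':
    import sys
    f,P,Z=meas('top0')
    def rep(m,lab):
        p=P[m]; xy=p[:,:2].astype(np.float32)
        r=cv2.minAreaRect(xy*1000); c=xy.mean(0)
        print(lab,m.sum(),'mean',p.mean(0),'rect c',r[0],'size',r[1],'ang',r[2])
    box=np.zeros(Z.shape,bool); box[225:265,140:215]=1
    g=box&(Z>.183)&(Z<.2); 
    n,l=cv2.connectedComponents(g.astype(np.uint8)); 
    k=np.argmax([ (l==i).sum() for i in range(1,n)])+1
    rep(l==k,'grip'); 
    x=P[l==k]; 
    vx,vy,x0,y0=cv2.fitLine(x[:,:2].astype(np.float32),cv2.DIST_HUBER,0,.01,.01).ravel(); print('ang',np.degrees(np.arctan2(vy,vx)))
    b=box&(Z>.143)&(Z<.16); 
    x=P[b]; vx,vy,x0,y0=cv2.fitLine(x[:,:2].astype(np.float32),cv2.DIST_WELSCH,0,.005,.01).ravel(); print('bar ang',np.degrees(np.arctan2(vy,vx)),x0,y0)
    im=f['image'].astype(int)
    box=np.zeros(Z.shape,bool); box[200:290,280:370]=1
    rim=box&(Z>.14)&(Z<.16)&(im.min(-1)>200); rep(rim,'rim')
    no=box&(Z>.125)&(Z<.16)&(im.max(-1)<70); 
    n,l,s,c=cv2.connectedComponentsWithStats(no.astype(np.uint8))
    for i in range(1,n):
        if s[i,4]>8: print('notch',c[i],s[i,4],P[l==i].mean(0))
E
python3 m.py
```

```text
grip 187 mean [0.4854 0.179  0.1917] rect c (485.81475830078125, 180.34234619140625) size (60.15378189086914, 14.557805061340332) ang 83.81543731689453
ang 83.89445
bar ang 83.49518 0.48612258 0.17606173
rim 381 mean [ 0.4822 -0.1526  0.149 ] rect c (492.33160400390625, -154.34165954589844) size (140.37522888183594, 140.98756408691406) ang 6.7116851806640625
notch [317.3467 203.434 ] 424 [ 0.5825 -0.136   0.1511]
notch [355.25   238.7708] 48 [ 0.5024 -0.2202  0.1372]
notch [295.8947 246.9474] 38 [ 0.4859 -0.0857  0.1378]
```

Run:
```python
from h import *
np.set_printoptions(precision=4,suppress=True,linewidth=160)
f=load('wrist0'); R=cv2.Rodrigues(np.array(f['rvec']))[0]; C=-R.T@f['tvec']; print('wrist cam',C,R[2])
s=arm.get_state(); y=s['ee_rot'][2]; 
from scipy.spatial.transform import Rotation as Q
T=Q.from_euler('xyz',s['ee_rot']).as_matrix(); print('cam in tool',T.T@(C-s['eef_pos']))
f=load('top0');P=cloud(f)
for u,v in [(292,177),(320,174),(352,170),(294,190),(325,189),(355,184),(296,200),(325,200)]: print(u,v,P[v,u])
f=load('side0');P=cloud(f); 
d=np.array([np.cos(.12),np.sin(.12)]);seat=np.array([.4935,-.153])
for u,v in [(308,165),(308,190),(308,210),(297,165),(297,190),(302,165),(317,170),(318,190),(320,200)]: 
  p=P[v,u]; print(u,v,p,'xd',(p[:2]-seat)@d)
t=cv2.imread('pics/side0.png'); cv2.imwrite('pics/c3.png',cv2.resize(t[140:290,220:340],None,fx=4,fy=4,interpolation=cv2.INTER_CUBIC))
```

```text
wrist cam [0.3512 0.5829 0.3848] [-0.2346  0.1093 -0.9659]
cam in tool [ 0.071  -0.002   0.0191]
292 177 [ 0.6088 -0.0793  0.2844]
320 174 [ 0.6134 -0.1351  0.2865]
352 170 [ 0.6208 -0.1992  0.2855]
294 190 [ 0.5803 -0.0828  0.2917]
325 189 [ 0.5798 -0.1433  0.2977]
355 184 [ 0.5904 -0.2031  0.2912]
296 200 [ 0.591  -0.0878  0.1525]
325 200 [ 0.5909 -0.1538  0.1478]
308 165 [ 0.5972 -0.1344  0.2883] xd 0.10516072212400232
308 190 [ 0.5854 -0.2129  0.2582] xd 0.08409072128417852
308 210 [ 0.5885 -0.2109  0.201 ] xd 0.08741413868754094
297 165 [ 0.579  -0.0735  0.261 ] xd 0.09442964600989702
297 190 [ 0.5821 -0.0715  0.1846] xd 0.09775458537995732
302 165 [ 0.5813 -0.1369  0.2899] xd 0.08912633775780605
317 170 [ 0.6154 -0.1618  0.2865] xd 0.11997066135526091
318 190 [ 0.6099 -0.214   0.2578] xd 0.10822181020763293
320 200 [ 0.6177 -0.2086  0.2268] xd 0.11669086136565765
```

View pics/c3.png

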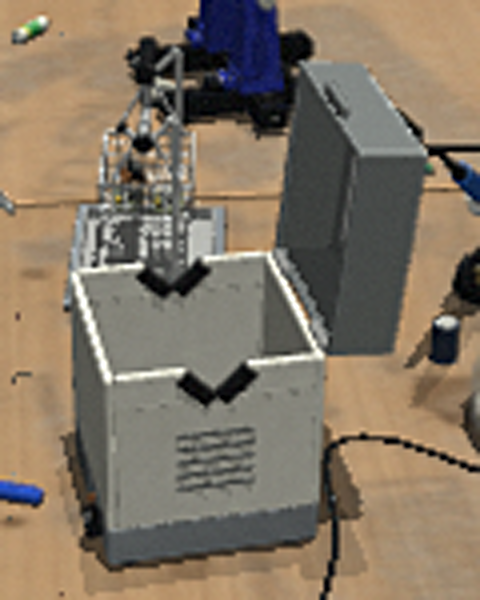

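```bash
python3 -m handwheel '[[0.5,-1,0,-0.14],[1,-2,0,-0.14],[1,-2.2,0,-0.14],[1,-2.2,0,-0.14],[1,-2.2,0,-0.14],[1,-2.2,0,-0.14],[1,-2.2,0,-0.14],[1,-2.2,0,-0.14],[1,-2.2,0,-0.14],[1,-2.2,0,-0.14],[1,-2.2,0,-0.14],[1,-2.2,0,-0.14],[1,-2.2,0,-0.14],[1,-2.2,0,-0.14],[1,-2.2,0,-0.14],[1,-2.2,0,-0.14],[1,-2.2,0,-0.14],[1,-2.2,0,-0.14],[1,-2.2,0,-0.14],[1,-2.2,0,-0.14]]' 0 60
python3 -m handwheel '[[0.5,-0.7,0,-0.005],[0,0,0,0],[0,0,0,0]]'
python3 - <<'E'
from h import *
np.set_printoptions(precision=4,suppress=True,linewidth=160)
grab('wrist','wrist1');grab('side','side1');s=arm.get_state();print(s['eef_pos'],s['ee_rot'],s['q'],s['t'])
E
```

```text
t: 2.15
eef_pos: [0.4813, 0.1843, 0.4046]
ee_rot: [-3.142, -0.0, 3.04]
force: [0.8, -0.2, -0.4]
width: 0.0876
t: 2.45
eef_pos: [0.4861, 0.1786, 0.4045]
ee_rot: [3.142, -0.0, 3.042]
force: [0.1, 0.7, 0.1]
width: 0.088
[0.4859 0.1789 0.4046] [ 3.1415 -0.0001  3.0424] [ 0.7322  0.099  -0.3301 -0.0001 -1.1417 -2.4021] 2.55
```

View pics/wrist1.png

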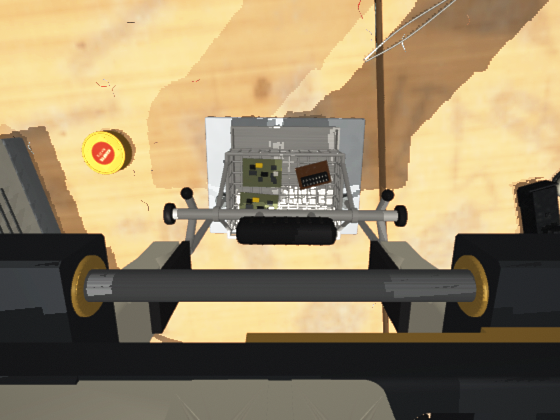

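View pics/side1.png

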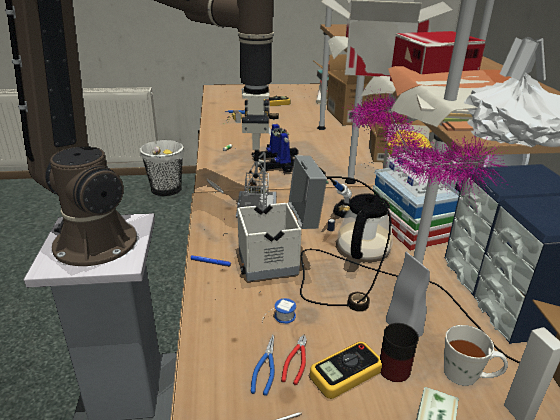

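Run:
```python
from h import *
np.set_printoptions(precision=4,suppress=True,linewidth=160)
f=load('wrist1');P=cloud(f);Z=P[...,2]
box=np.zeros(Z.shape,bool);box[205:246,225:345]=1
g=box&(Z>.178)&(Z<.205);p=P[g];r=cv2.minAreaRect((p[:,:2]*1000).astype(np.float32));print('grip',g.sum(),p.mean(0),r)
for u,v in [(169,213),(401,216),(240,230),(331,230),(200,216),(370,217)]: print(u,v,P[v,u])
a=pt(f,169,213,.3);
# bar ends intersect z=.15
for u,v in [(169,213.5),(401,216)]:
    a=pt(f,u,v,.1);b=pt(f,u,v,.3);k=(.15-a[2])/(b[2]-a[2]);print(a+k*(b-a))
# grip top corners at z=.194
for u,v in [(237,220),(336,220),(237,240),(336,240)]:
    a=pt(f,u,v,.1);b=pt(f,u,v,.3);k=(.194-a[2])/(b[2]-a[2]);print('g',a+k*(b-a))
t=cv2.imread('pics/wrist1.png'); cv2.imwrite('pics/c4.png',cv2.resize(t[110:270,150:420],None,fx=2.9,fy=2.9,interpolation=cv2.INTER_CUBIC))
```

```text
grip 2734 [0.4862 0.1839 0.1922] ((488.4627685546875, 184.05625915527344), (59.909603118896484, 15.562260627746582), 83.7712173461914)
169 213 [0.4776 0.1051 0.1579]
401 216 [0.4959 0.2636 0.157 ]
240 230 [0.4828 0.1574 0.1934]
331 230 [0.4878 0.2103 0.1943]
200 216 [0.4826 0.1251 0.155 ]
370 217 [0.4951 0.2428 0.1551]
[0.48   0.1022 0.15  ]
[0.4982 0.266  0.15  ]
g [0.4763 0.1565 0.194 ]
g [0.4821 0.2136 0.194 ]
g [0.4886 0.1549 0.194 ]
g [0.4944 0.2129 0.194 ]
```

View pics/c4.png

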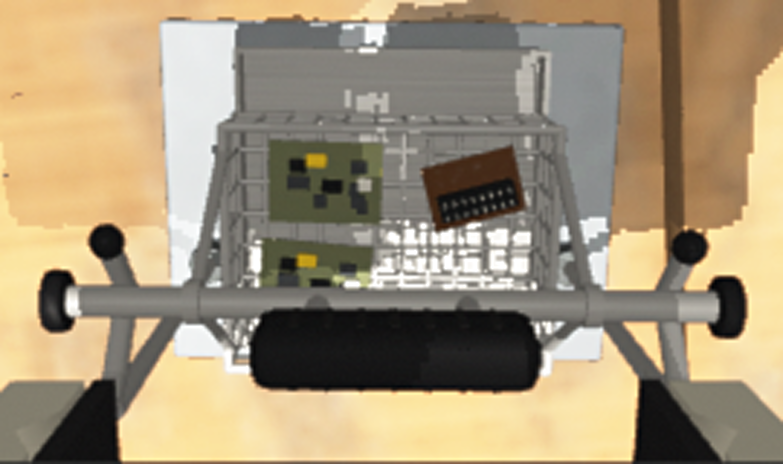

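```bash
python3 -m handwheel '[[0.2,0.4,-1,-0.01],[0,0,-1.5,0],[0,0,-1.5,0],[0,0,-1.2,0],[0,0,-0.6,0],[0,0,0,0],[0,0,0,0]]'
python3 - <<'E'
from h import *
grab('wrist','wrist2')
E
```

```text
t: 3.25
eef_pos: [0.4884, 0.1826, 0.347]
ee_rot: [3.142, 0.0, 3.031]
force: [-0.7, 0.7, -0.3]
width: 0.0877
```

View pics/wrist2.png

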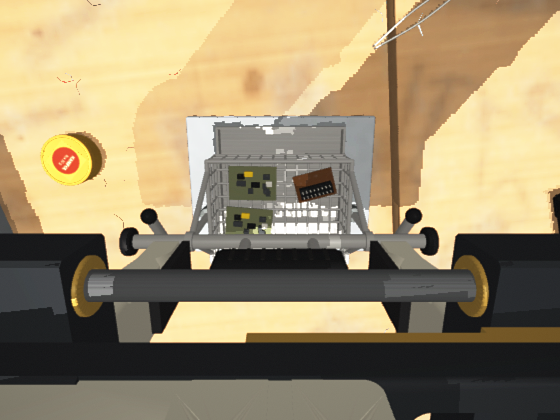

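```bash
python3 -m handwheel '[[0,0,0,0],[0,0,0,0],[0,0,0,0],[0,0,0,0],[0,0,0,0],[0,0,0,0],[0,0,0,0],[0,0,0,0]]' 1 50
python3 -m handwheel '[[0,0,0.2,0],[0,0,0.4,0],[0,0,0.5,0],[0,0,0.5,0],[0,0,0.4,0],[0,0,0,0],[0,0,0,0]]'
python3 - <<'E'
from h import *
grab('wrist','wrist3');grab('side','side3');print(arm.get_state()['moment'])
t=cv2.imread('pics/side3.png'); cv2.imwrite('pics/c5.png',cv2.resize(t[80:290,200:340],None,fx=2.8,fy=2.8,interpolation=cv2.INTER_CUBIC))
E
```

```text
t: 4.1
eef_pos: [0.4882, 0.1823, 0.3468]
ee_rot: [3.141, 0.0, 3.03]
force: [-1.5, 0.4, 2.4]
width: 0.0598
t: 4.8
eef_pos: [0.4881, 0.1823, 0.3667]
ee_rot: [3.141, 0.0, 3.03]
force: [-0.0, 0.1, -2.0]
width: 0.0596
[ 0.06640831 -0.17466784  0.05543573]
```

View pics/wrist3.png

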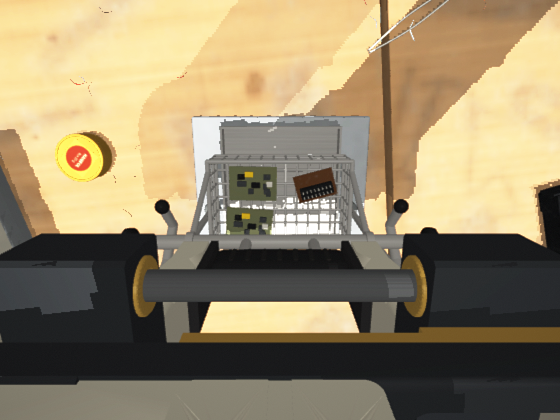

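View pics/c5.png

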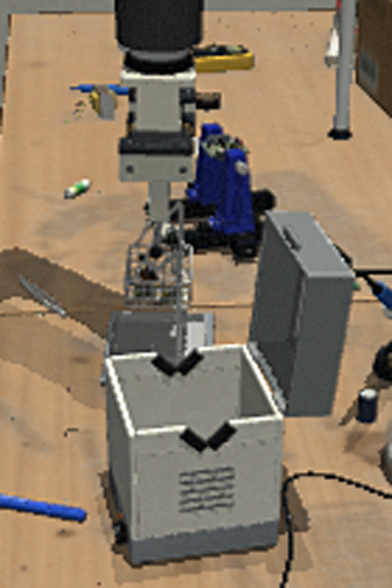

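```bash
python3 -m handwheel '[[0,0,0.3,0],[0,0,0.7,0],[0,0,1.2,0],[0,0,1.5,0],[0,0,1.5,0],[0,0,1.5,0],[0,0,1.5,0],[0,0,1.3,0],[0,0,0.9,0],[0,0,0.5,0],[0,0,0.1,0],[0,0,0,0]]'
python3 -m handwheel '[[0,-0.3,0,0],[0,-0.7,0,0.01],[0,-1.1,0,0.01],[0,-1.5,0,0.01],[0,-1.8,0,0.02],[0.1,-2,0,0.02],[0.1,-2,0,0.02],[0.1,-2,0,0.02],[0.1,-2,0,0.02],[0.1,-2,0,0.02],[0.1,-2,0,0.02],[0.1,-2,0,0.02],[0.1,-2,0,0.02],[0,-2,0,0.02],[0,-2,0,0],[0,-2,0,0],[0,-1.8,0,0],[0,-1.4,0,0],[0,-0.8,0,0],[0,-0.3,0,0]]'
python3 -m handwheel '[[0,0,0,0],[0,0,0,0],[0,0,0,0],[0,0,0,0]]'
python3 - <<'E'
from h import *
print(arm.get_state()['ee_rot'])
for n in ['wrist','side','top']: grab(n,n+'4')
t=cv2.imread('pics/top4.png'); cv2.imwrite('pics/c6.png',cv2.resize(t[155:290,250:400],None,fx=4.4,fy=4.4,interpolation=cv2.INTER_CUBIC))
t=cv2.imread('pics/side4.png'); cv2.imwrite('pics/c7.png',cv2.resize(t[100:290,200:360],None,fx=3,fy=3,interpolation=cv2.INTER_CUBIC))
E
```

```text
t: 6.1
eef_pos: [0.4881, 0.1823, 0.4763]
ee_rot: [-3.141, -0.001, 3.03]
force: [0.4, -0.3, -2.7]
width: 0.0593
t: 8.1
eef_pos: [0.496, -0.1355, 0.4766]
ee_rot: [3.142, -0.0, -3.024]
force: [0.1, 0.6, -2.2]
width: 0.0595
t: 8.5
eef_pos: [0.4962, -0.1342, 0.4767]
ee_rot: [3.142, 0.0, -3.022]
force: [-0.8, 0.1, -2.3]
width: 0.0593
[ 3.14157061e+00  1.21973591e-04 -3.02201456e+00]
```

View pics/wrist4.png

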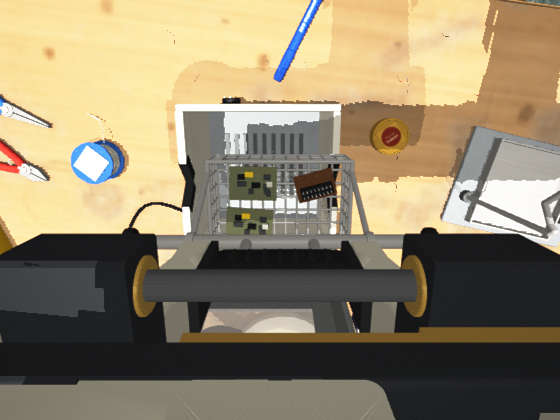

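View pics/c6.png

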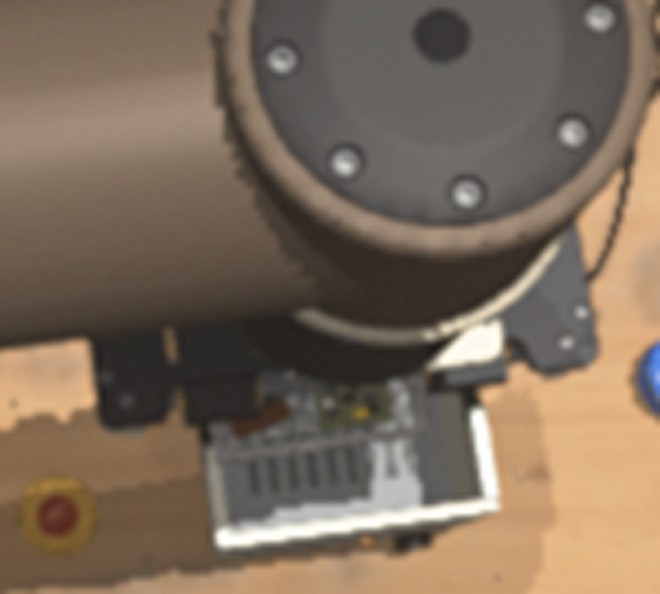

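View pics/c7.png

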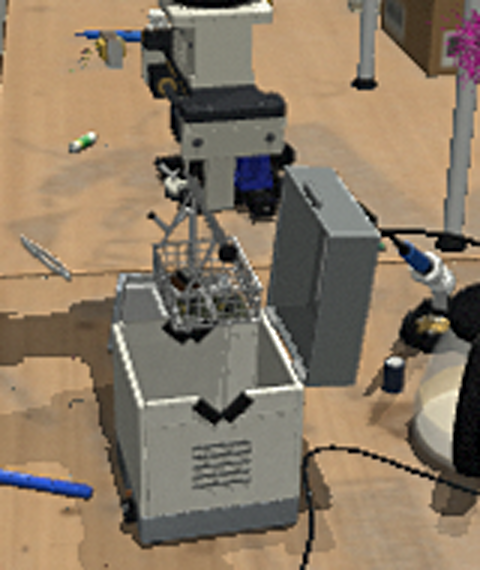

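Run:
```python
from h import *
np.set_printoptions(precision=4,suppress=True,linewidth=160)
t=cv2.imread('pics/wrist4.png'); cv2.imwrite('pics/c8.png',cv2.resize(t[90:260,150:400],None,fx=3.2,fy=3.2,interpolation=cv2.INTER_CUBIC))
f=load('wrist4');P=cloud(f);Z=P[...,2];im=f['image']
box=np.zeros(Z.shape,bool);box[95:235,160:350]=1
g=box&(Z>.142)&(Z<.158)&(im.min(-1)>180);p=P[g];r=cv2.minAreaRect((p[:,:2]*1000).astype(np.float32));print(g.sum(),p.mean(0),r,cv2.boxPoints(r))
def pz(u,v,z):
    a=pt(f,u,v,.1);b=pt(f,u,v,.3);k=(z-a[2])/(b[2]-a[2]);return a+k*(b-a)
for u,v in [(177,105),(340,104)]: print(pz(u,v,.15))
for u,v in [(132,232),(428,232)]: print('knob',pz(u,v,.28))
# fs side: bar knob vs notch
f=load('side4');P=cloud(f)
```

```text
1849 [ 0.4492 -0.1732  0.1509] ((482.44573974609375, -153.91221618652344), (116.99691772460938, 142.6338653564453), 7.076715469360352) [[ 415.6068  -90.3455]
 [ 433.179  -231.8928]
 [ 549.2847 -217.479 ]
 [ 531.7125  -75.9317]]
[ 0.4336 -0.2286  0.15  ]
[ 0.4162 -0.0905  0.15  ]
knob [ 0.501  -0.2131  0.28  ]
knob [ 0.4819 -0.0535  0.28  ]
```

View pics/c8.png

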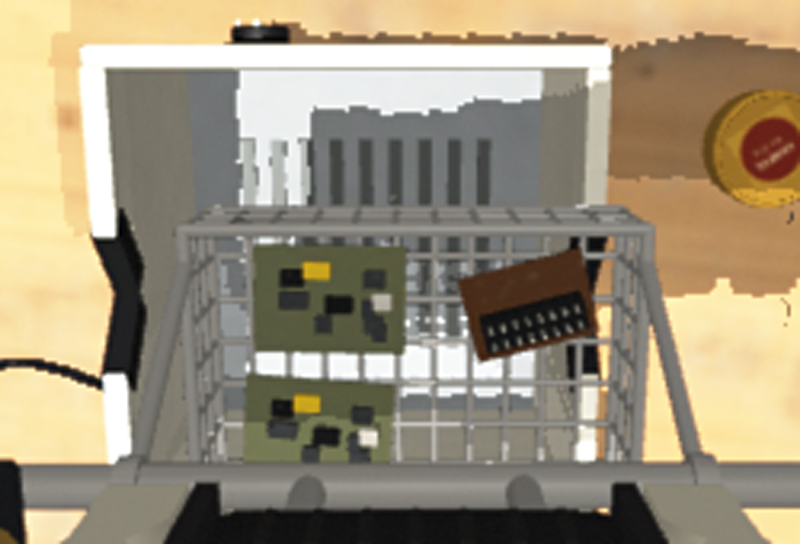

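```bash
python3 -m handwheel '[[0,-0.4,0,0],[-0.1,-0.7,0,0.004],[0,-0.5,0,0],[0,-0.2,0,0],[0,0,0,0],[0,0,-0.4,0],[0,0,-0.9,0],[0,0,-1.3,0],[0,0,-1.5,0],[0,0,-1.5,0],[0,0,-1.5,0],[0,0,-1.5,0],[0,0,-1.3,0],[0,0,-1,0],[0,0,-0.7,0],[0,0,-0.4,0],[0,0,-0.2,0],[0,0,0,0],[0,0,0,0]]'
python3 - <<'E'
from h import *
for n in ['wrist','side','top']: grab(n,n+'5')
t=cv2.imread('pics/side5.png'); cv2.imwrite('pics/c9.png',cv2.resize(t[100:290,200:360],None,fx=3,fy=3,interpolation=cv2.INTER_CUBIC))
t=cv2.imread('pics/wrist5.png'); cv2.imwrite('pics/c10.png',cv2.resize(t[90:300,100:450],None,fx=2.2,fy=2.2,interpolation=cv2.INTER_CUBIC))
E
```

```text
t: 10.55
eef_pos: [0.4953, -0.1527, 0.3551]
ee_rot: [-3.141, 0.001, -3.019]
force: [0.0, 0.6, -1.6]
width: 0.0598
```

View pics/c9.png

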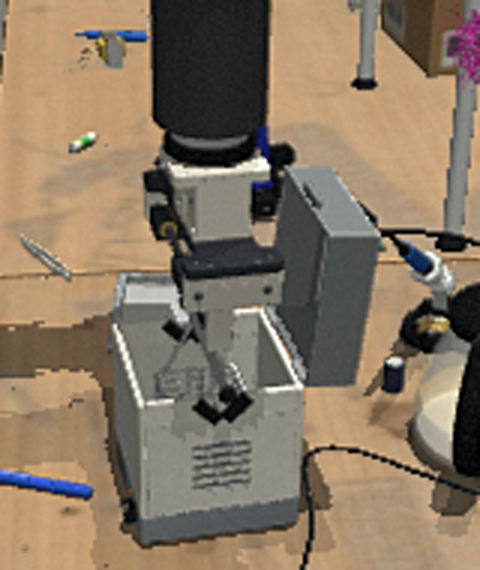

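View pics/c10.png

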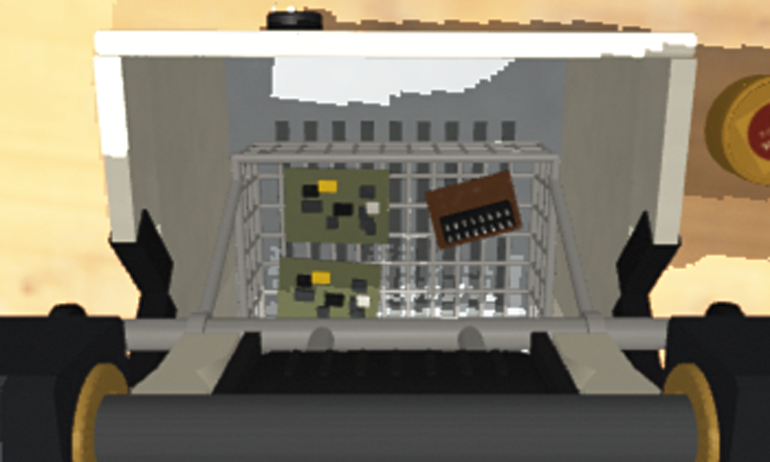

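```bash
python3 -m handwheel '[[0,0,-0.3,0],[0,0,-0.4,0],[0,0,-0.4,0],[0,0,-0.3,0],[0,0,-0.2,0],[0,0,-0.1,0],[0,0,0,0]]'
python3 - <<'E'
from h import *
s=arm.get_state();print(s['eef_pos'],s['force'],s['moment'])
for n in ['side']: grab(n,n+'6')
t=cv2.imread('pics/side6.png'); cv2.imwrite('pics/c11.png',cv2.resize(t[170:270,220:320],None,fx=6,fy=6,interpolation=cv2.INTER_CUBIC))
E
```

```text
t: 11.4
eef_pos: [0.4952, -0.1527, 0.3375]
ee_rot: [-3.142, -0.0, -3.019]
force: [1.1, 0.0, -2.8]
width: 0.0597
[ 0.4951826  -0.15268505  0.33749629] [ 1.13636363  0.01245321 -2.81313549] [ 0.05248273 -0.1624591  -0.00409552]
```

View pics/c11.png

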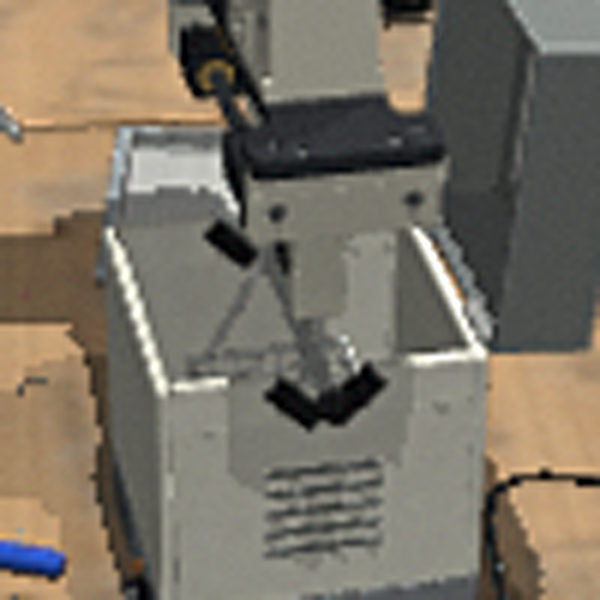

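```bash
for i in 1; do python3 -m handwheel '[[0,0,-0.1,0],[0,0,-0.1,0],[0,0,0,0]]'; done; python3 -m handwheel '[[0,0,-0.1,0],[0,0,-0.05,0],[0,0,0,0]]'
```

```text
t: 11.75
eef_pos: [0.4951, -0.1527, 0.3356]
ee_rot: [3.142, -0.0, -3.019]
force: [-1.1, 0.7, -2.0]
width: 0.0593
t: 12.05
eef_pos: [0.4951, -0.1527, 0.3341]
ee_rot: [-3.142, -0.0, -3.019]
force: [0.7, -0.5, -1.8]
width: 0.0596
```

```bash
python3 -m handwheel '[[0,0,-0.1,0],[0,0,0,0],[0,0,0,0]]'; python3 -m handwheel '[[0,0,-0.1,0],[0,0,0,0],[0,0,0,0]]'
```

```text
t: 12.35
eef_pos: [0.4952, -0.1527, 0.3336]
ee_rot: [-3.141, 0.0, -3.019]
force: [-2.5, 1.0, 4.7]
width: 0.059
t: 12.65
eef_pos: [0.4953, -0.1527, 0.3334]
ee_rot: [-3.141, 0.001, -3.018]
force: [-4.2, 3.1, 11.3]
width: 0.0596
```

```bash
python3 -m handwheel '[[0,0,0.1,0],[0,0,0,0]]' - 5; python3 -m handwheel '[[0,0,0,0],[0,0,0,0],[0,0,0,0],[0,0,0,0],[0,0,0,0]]' 0.15
python3 - <<'E'
from h import *
for n in ['wrist','side']: grab(n,n+'7')
t=cv2.imread('pics/side7.png'); cv2.imwrite('pics/c12.png',cv2.resize(t[170:270,220:320],None,fx=6,fy=6,interpolation=cv2.INTER_CUBIC))
E
```

```text
t: 12.85
eef_pos: [0.4952, -0.1527, 0.3332]
ee_rot: [-3.142, 0.0, -3.019]
force: [-0.9, -0.1, 2.2]
width: 0.0599
t: 13.35
eef_pos: [0.4952, -0.1527, 0.3331]
ee_rot: [3.142, -0.0, -3.019]
force: [1.2, -0.7, -0.8]
width: 0.0742
```

View pics/wrist7.png

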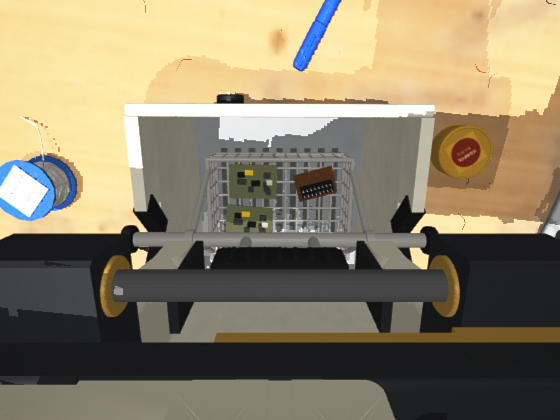

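View pics/c12.png

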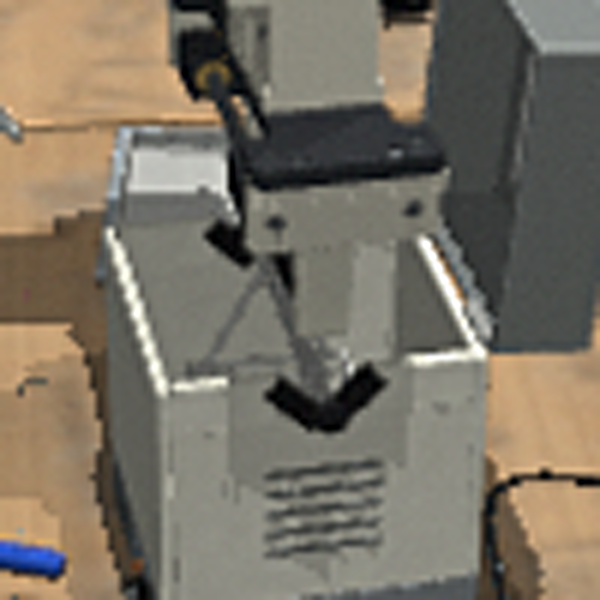

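```bash
python3 -m handwheel '[[0,0,0.3,0],[0,0,0.7,0],[0,0,1.5,0],[0,0,2,0],[0,0,2.5,0],[0,0,2.5,0],[0,0,2.5,0],[0,0,2.5,0],[0,0,2.5,0],[0,0,1.5,0],[0,0,0.7,0],[0,0,0,0]]'
python3 - <<'E'
from h import *
np.set_printoptions(precision=3,suppress=True,linewidth=180)
grab('side','side8');grab('wrist','wrist8')
f=load('top0');P=cloud(f).reshape(-1,3);P=P[~np.isnan(P[:,0])]
seat=np.array([.495,-.152]);a=.121;d=np.array([np.cos(a),np.sin(a)]);e=np.array([-d[1],d[0]])
q=P[:,:2]-seat;X=q@d;Y=q@e
# max height grid
H=np.full((14,20),-1.)
xi=((X-.0)/.02).astype(int);yi=((Y+.2)/.02).astype(int)
for i,j,z,x in zip(xi,yi,P[:,2],X):
    if x>0 and 0<=i<14 and 0<=j<20:H[i,j]=max(H[i,j],z)
print('rows xd 0..,cols yd -0.2..');print((H*1000).astype(int))
# lid from top0: outer top edge
m=(np.abs(Y)<.06)&(X>.07)&(X<.16)&(P[:,2]>.27)&(P[:,2]<.31)
for x0 in np.arange(.07,.16,.01):
    k=m&(X>=x0)&(X<x0+.01); print(x0,k.sum(),P[k,2].mean() if k.any() else 0)
E
```

```text
t: 14.65
eef_pos: [0.4951, -0.1527, 0.5262]
ee_rot: [-3.141, 0.002, -3.019]
force: [-0.1, 0.3, 0.7]
width: 0.0748
rows xd 0..,cols yd -0.2..
[[   38     4     5     5     4     3   152    39    39    39    40    39    40   152     3     3     4     3     4     4]
 [    4     2     3     3     4     2   153    41    38    41    42    43    39   151     4     2     2     4     3     4]
 [    3     7     6     6     7     3   152    38    40    38    41    39    39   151     4     4     3     4     3     4]
 [    5     7     2     4     7     7   262   157   157   156   157   156   158   256     4     3     5     3     4     4]
 [    6     4     4     4     5     0   292   293   298   301   301   292   296   292     4     4     4     6     3     2]
 [    6     3     3     3     4 -1000   290   291   291   291   292   291   291   291     3     6     5     2     5     5]
 [    8     4     3     4     4 -1000   288   290   287   289   289   289   290   288     5     4     3     3     3     4]
 [   19     4     4     5 -1000 -1000 -1000 -1000 -1000 -1000   245   242   235     5     4     3 
[... 332 characters left out ...]
    79    74    58     4   198   189   175    32     4     4]
 [  377     5     5   380   262   266   266   165   161   147   153   151   149    92    35   178   177   165     4     5]
 [  418   383   397   386   389   405   385   166   163   157   157   157   157   152    85     5   158   160   655   655]
 [  501   500   480   476   472   486   485   425   428   458   420   421   419   416   418     3     3     4   656   654]]
0.07 0 0
0.08 268 0.2916406129555782
0.09 272 0.28931758446959355
0.09999999999999999 289 0.28823405678892106
0.10999999999999999 286 0.28706398702572955
0.11999999999999998 163 0.2863173431601732
0.12999999999999998 0 0
0.13999999999999996 0 0
0.14999999999999997 0 0
```

View pics/side8.png

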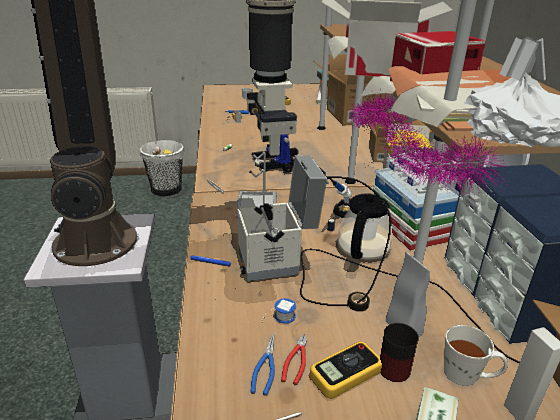

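View pics/wrist8.png

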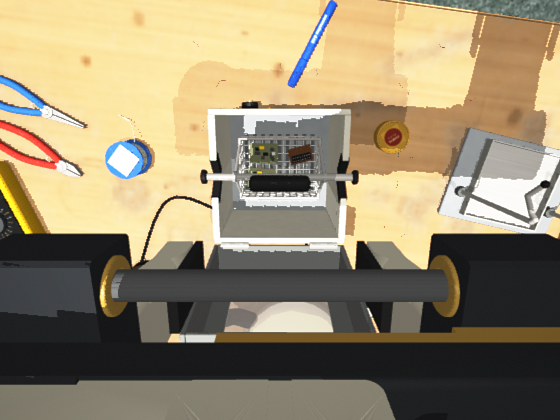

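Run:
```python
from h import *
np.set_printoptions(precision=3,suppress=True,linewidth=180)
seat=np.array([.495,-.152]);a=.121;d=np.array([np.cos(a),np.sin(a)]);e=np.array([-d[1],d[0]])
for n in ['top0','side8','side0']:
    f=load(n);C=cloud(f);q=C[...,:2]-seat;X=q@d;Y=q@e;Z=C[...,2]
    m=(X>.137)&(X<.25)&(np.abs(Y)<.13)&(Z>.12)&(Z<.36)
    vs,us=np.where(m);print(n,m.sum())
    idx=np.argsort(us)[::max(1,m.sum()//45)]
    for i in idx: v,u=vs[i],us[i];print((u,v),np.array([X[v,u],Y[v,u],Z[v,u]]),end=';')
    print()
t=cv2.imread('pics/top0.png'); cv2.imwrite('pics/c13.png',cv2.resize(t[90:215,180:380],None,fx=4,fy=4,interpolation=cv2.INTER_CUBIC))
t=cv2.imread('pics/side8.png'); cv2.imwrite('pics/c14.png',cv2.resize(t[140:280,280:420],None,fx=4.2,fy=4.2,interpolation=cv2.INTER_CUBIC))
```

```text
top0 975
(np.int64(255), np.int64(149)) [0.23  0.129 0.172];(np.int64(258), np.int64(151)) [0.222 0.122 0.178];(np.int64(261), np.int64(154)) [0.214 0.117 0.179];(np.int64(266), np.int64(155)) [0.208 0.106 0.184];(np.int64(273), np.int64(155)) [0.202 0.09  0.196];(np.int64(281), np.int64(160)) [0.183 0.074 0.211];(np.int64(286), np.int64(162)) [0.175 0.064 0.219];(np.int64(289), np.int64(140)) [0.247 0.048 0.152];(np.int64(291), np.int64(142)) [0.244 0.044 0.146];(np.int64(293), np.int64(145)) [0.24  0.04  0.133];(np.int64(295), np.int64(145)) [0.238 0.036 0.139];(np.int64(297), np.int64(146)) [0.238 0.031 0.129];(np.int64(298), np.int64(146)) [0.238 0.028 0.128];(np.int64(300), np.int64(144)) [0.237 0.024 0.143];(np.int64(301), np.int64(146)) [0.237 0.021 0.13 ];(np.int64(303), np.int64(166)) [0.155 0.031 0.239];(np.int64(305), np.int64(145)) [0.238 0.012 0.129];(np.int64(306), np.int64(140)) [0.242 0.009 0.151];(np.int64(308), np.int64(162)) [0.16  0.019 0.246];(np.int64(310), np.int64(143)) [ 0.243 -0.001  0.125];(np.int64(312), np.int64(140)) [ 0.243 -0.005  0.144];(np.int64(314)
[... 5653 characters left out ...]
p.int64(361), np.int64(212)) [ 0.242 -0.042  0.161];(np.int64(361), np.int64(233)) [ 0.224 -0.096  0.131];(np.int64(362), np.int64(217)) [ 0.235 -0.068  0.161];(np.int64(362), np.int64(233)) [ 0.228 -0.094  0.129];(np.int64(363), np.int64(228)) [ 0.232 -0.087  0.14 ];(np.int64(363), np.int64(219)) [ 0.236 -0.073  0.158];(np.int64(364), np.int64(227)) [ 0.236 -0.083  0.14 ];(np.int64(364), np.int64(183)) [ 0.225 -0.076  0.265];(np.int64(365), np.int64(223)) [ 0.243 -0.074  0.146];(np.int64(367), np.int64(185)) [ 0.23  -0.084  0.263];(np.int64(372), np.int64(190)) [ 0.236 -0.103  0.259];(np.int64(376), np.int64(194)) [ 0.243 -0.112  0.252];(np.int64(380), np.int64(198)) [ 0.247 -0.129  0.249];
```

View pics/c13.png

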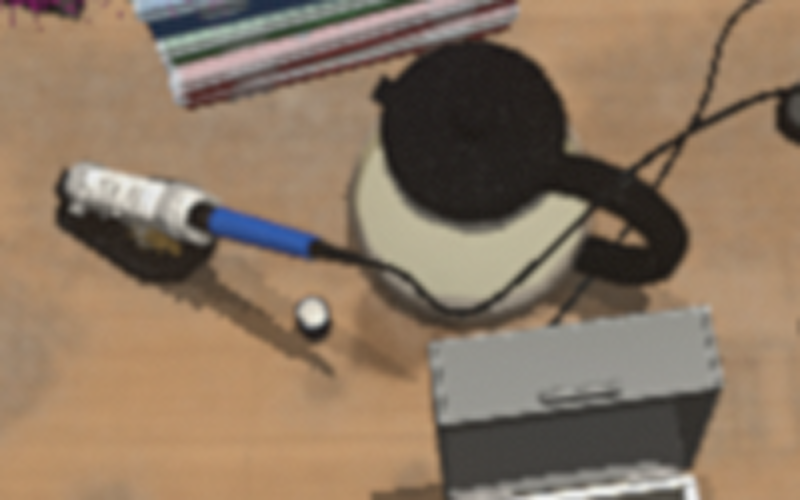

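View pics/c14.png

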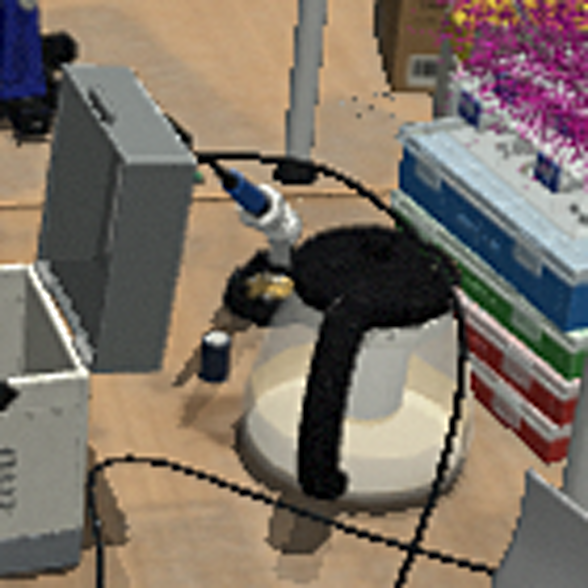

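Run:
```python
from h import *
np.set_printoptions(precision=3,suppress=True,linewidth=180)
seat=np.array([.495,-.152]);a=.121;d=np.array([np.cos(a),np.sin(a)]);e=np.array([-d[1],d[0]])
for n,L in [('top0',[(298,122),(300,135),(325,133),(345,145),(380,115),(345,90)]),('side8',[(370,205),(360,230),(350,150),(375,140)])]:
    f=load(n);C=cloud(f)
    for u,v in L: p=C[v,u];q=p[:2]-seat;print(n,u,v,p,q@d,q@e)
    q=C[...,:2]-seat;X=q@d;Y=q@e;Z=C[...,2]
    m=(X>.137)&(X<.3)&(np.abs(Y+.02)<.15)&(Z>.3); vs,us=np.where(m); print(m.sum(), (us.min(),us.max(),vs.min(),vs.max()) if m.any() else '', X[m].min() if m.any() else '')
    if m.any():
        i=np.argsort(X[m])[:4]; print(us[i],vs[i],X[m][i],Y[m][i],Z[m][i])
# tool targets
for xd,yd in [(.158,-.025),(.16,-.025)]: print(seat+xd*d+yd*e)
```

```text
top0 298 122 [ 0.772 -0.096  0.17 ] 0.2814206609941259 0.02259987264422217
top0 300 135 [ 0.745 -0.1    0.155] 0.2546382854502924 0.0215318032425766
top0 325 133 [ 0.747 -0.158  0.16 ] 0.24991141189153981 -0.03629878543078642
top0 345 145 [ 0.721 -0.204  0.15 ] 0.21770356466475357 -0.07906354064957563
top0 380 115 [ 0.837 -0.311  0.047] 0.3201879802007972 -0.19923093672052294
top0 345 90 [ 0.932 -0.229 -0.003] 0.42488169803283166 -0.12971687050597436
3498 (np.int64(243), np.int64(418), np.int64(15), np.int64(93)) 0.23169391175860493
[382 384 383 360] [93 89 90 84] [0.232 0.238 0.239 0.246] [-0.125 -0.129 -0.129 -0.083] [0.379 0.381 0.375 0.399]
side8 370 205 [ 0.78  -0.116  0.153] 0.2874353070164893 0.0015668481847679189
side8 360 230 [ 0.726 -0.217  0.138] 0.22183279904599493 -0.09237931521594726
side8 350 150 [0.836 0.328 0.127] 0.3966091661953321 0.43570487165210137
side8 375 140 [0.982 0.496 0.095] 0.561907615871314 0.5844305122854537
1254 (np.int64(361), np.int64(425), np.int64(83), np.int64(178)) 0.22222539460307858
[375 380 385 393] [146 147 148 157] [0.222 0.231 0.241 0.248] [-0.117 -0.124 -0.13  -0.161] [0.38  0.38  0.379 0.37 ]
[ 0.655 -0.158]
[ 0.657 -0.158]
```

```bash
python3 -m handwheel '[[0.5,0,0,0],[1.2,0.1,0,0],[1.8,0.1,0,0],[2,0.2,0,0],[2,0.2,0,0],[2,0.1,0,0],[2,0.1,0,0],[1.8,0.1,0,0],[1.2,0.1,0,0],[0.7,0,0,0],[0.3,0,0,0],[0,0,0,0]]' 1 20
python3 - <<'E'
from h import *
for n in ['side','wrist','top']: grab(n,n+'9')
t=cv2.imread('pics/side9.png'); cv2.imwrite('pics/c15.png',cv2.resize(t[60:240,230:420],None,fx=3.2,fy=3.2,interpolation=cv2.INTER_CUBIC))
E
```

```text
t: 15.95
eef_pos: [0.6503, -0.1427, 0.5249]
ee_rot: [3.142, -0.0, -3.019]
force: [-0.6, -0.3, 0.1]
width: -0.0001
```

View pics/c15.png

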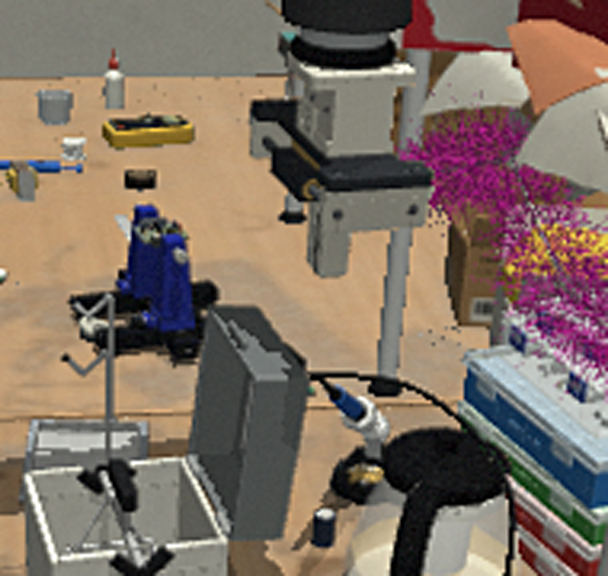

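View pics/wrist9.png

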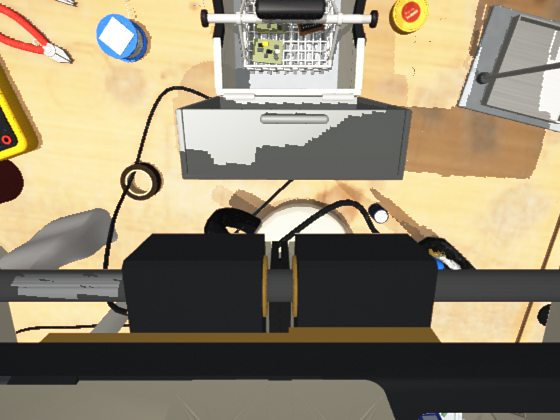

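View pics/top9.png

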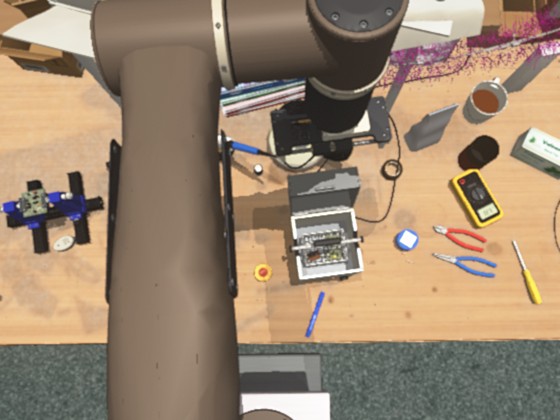

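Run:
```python
from h import *
np.set_printoptions(precision=3,suppress=True,linewidth=180)
seat=np.array([.495,-.152]);a=.121;d=np.array([np.cos(a),np.sin(a)]);e=np.array([-d[1],d[0]])
f=load('wrist9');C=cloud(f)
for u,v in [(200,176),(300,176),(390,176),(300,112),(200,112),(345,203),(330,205),(310,217),(290,238),(362,212)]: p=C[v,u];q=p[:2]-seat;print(u,v,p,q@d,q@e)
p=np.array([.6503,-.1427])-seat;print('tool',p@d,p@e)
```

```text
200 176 [ 0.628 -0.195  0.289] 0.12667169417658675 -0.058939009094500255
300 176 [ 0.62  -0.132  0.288] 0.12667600908906665 0.004733970208030087
390 176 [ 0.613 -0.075  0.288] 0.1267212765032459 0.06239071078481462
300 112 [ 0.581 -0.138  0.293] 0.08726126711325172 0.0037990563351032788
200 112 [ 0.588 -0.197  0.292] 0.08735011585876613 -0.05588767221641641
345 203 [ 0.646 -0.089  0.237] 0.1578274308834502 0.044418472642241164
330 205 [ 0.649 -0.101  0.24 ] 0.15872076965831933 0.031972004243585046
310 217 [ 0.658 -0.116  0.248] 0.16642933104636198 0.015579109994950314
290 238 [ 0.675 -0.13   0.255] 0.1812032120999703 -0.00012570934298640132
362 212 [ 0.655 -0.07   0.225] 0.1688593137321986 0.061599367364292855
tool 0.15528706884372767 -0.00951347727822901
```

```bash
python3 -m handwheel '[[0,0,-0.5,0],[0,0,-1.2,0],[0,0,-1.5,0],[0,0,-1.5,0],[0,0,-1.4,0],[0,0,-1,0],[0,0,-0.5,0],[0,0,-0.2,0],[0,0,0,0],[0,0,0,0]]'
python3 -m handwheel '[[-0.4,-0.05,0,0],[-0.4,-0.05,0,0],[-0.4,-0.05,0,0],[0,0,0,0]]'
python3 - <<'E'
from h import *
for n in ['side','wrist']: grab(n,n+'10')
t=cv2.imread('pics/side10.png'); cv2.imwrite('pics/c16.png',cv2.resize(t[60:240,230:420],None,fx=3.2,fy=3.2,interpolation=cv2.INTER_CUBIC))
E
```

```text
t: 17.1
eef_pos: [0.6503, -0.1427, 0.4478]
ee_rot: [-3.141, 0.001, -3.019]
force: [-0.1, -0.4, 0.9]
width: 0.0004
t: 17.5
eef_pos: [0.6375, -0.1443, 0.4476]
ee_rot: [-3.142, 0.001, -3.019]
force: [0.0, 0.0, -0.2]
width: 0.0008
```

View pics/c16.png

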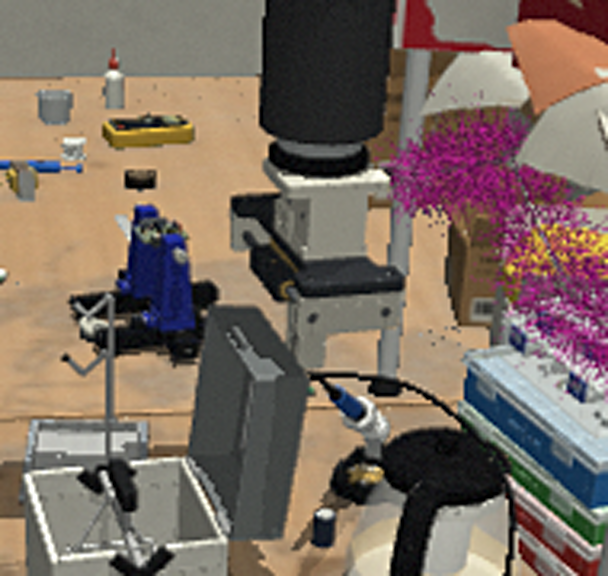

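View pics/wrist10.png

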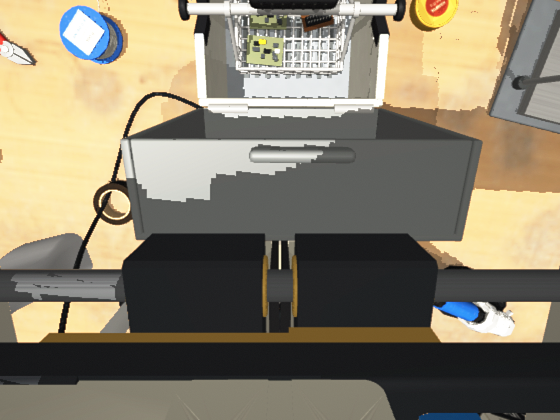

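```bash
python3 -m handwheel '[[-0.4,-0.05,0,0],[-0.5,-0.06,0.1,0],[-0.5,-0.06,0.2,0],[-0.5,-0.06,0.2,0],[-0.5,-0.06,0.2,0]]'
python3 -m handwheel '[[-0.7,-0.08,0.15,0],[-0.7,-0.09,0.15,0],[-0.7,-0.08,0.15,0],[-0.7,-0.09,0.1,0],[0,0,0,0]]'
python3 - <<'E'
from h import *
for n in ['side','wrist']: grab(n,n+'11')
t=cv2.imread('pics/side11.png'); cv2.imwrite('pics/c17.png',cv2.resize(t[60:240,230:420],None,fx=3.2,fy=3.2,interpolation=cv2.INTER_CUBIC))
E
```

```text
t: 18.1
eef_pos: [0.6136, -0.1471, 0.4543]
ee_rot: [3.141, -0.0, -3.019]
force: [1.4, 0.8, -1.6]
width: 0.0002
t: 18.6
eef_pos: [0.5851, -0.1507, 0.4601]
ee_rot: [-3.142, -0.0, -3.019]
force: [-0.2, -0.6, -0.6]
width: 0.0005
```

View pics/c17.png

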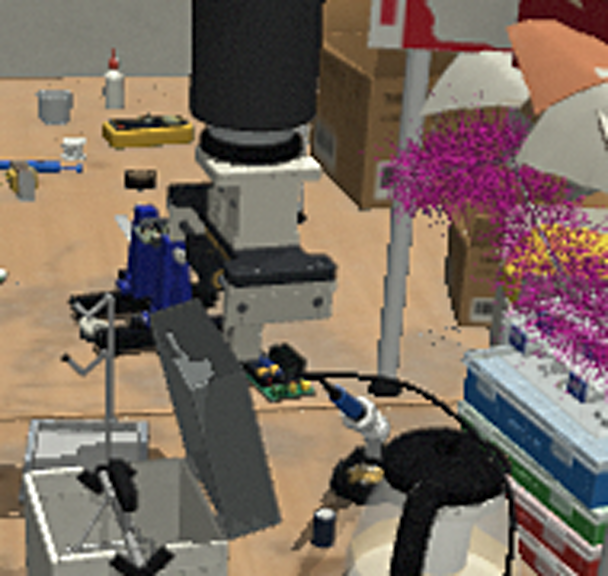

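```bash
python3 -m handwheel '[[-0.7,-0.08,0,0],[-0.7,-0.09,0,0],[-0.7,-0.08,-0.05,0],[-0.7,-0.09,-0.1,0],[-0.7,-0.08,-0.1,0],[-0.65,-0.08,-0.15,0],[-0.65,-0.08,-0.2,0],[-0.65,-0.08,-0.2,0],[-0.65,-0.08,-0.25,0],[-0.65,-0.08,-0.3,0]]'
python3 -m handwheel '[[-0.55,-0.07,-0.3,0],[-0.55,-0.07,-0.35,0],[-0.55,-0.07,-0.4,0],[-0.6,-0.07,-0.4,0],[-0.6,-0.07,-0.45,0],[0,0,0,0]]'
python3 - <<'E'
from h import *
for n in ['side','wrist']: grab(n,n+'12')
t=cv2.imread('pics/side12.png'); cv2.imwrite('pics/c18.png',cv2.resize(t[100:280,200:390],None,fx=3.2,fy=3.2,interpolation=cv2.INTER_CUBIC))
E
```

```text
t: 19.7
eef_pos: [0.5181, -0.1588, 0.4459]
ee_rot: [3.142, -0.0, -3.019]
force: [0.2, 0.4, 1.9]
width: 0.0003
t: 20.3
eef_pos: [0.4892, -0.1622, 0.4263]
ee_rot: [3.141, -0.001, -3.019]
force: [0.6, 0.1, -0.4]
width: 0.0007
```

View pics/c18.png

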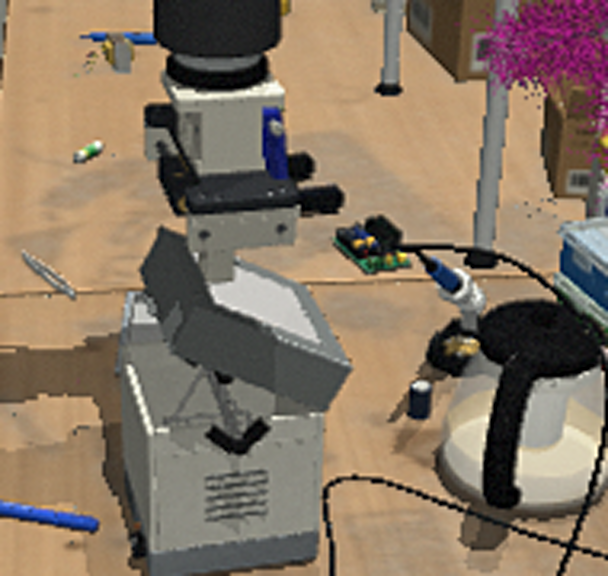

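```bash
python3 -m handwheel '[[-0.5,-0.06,-0.45,0],[-0.5,-0.06,-0.5,0],[-0.45,-0.05,-0.5,0],[-0.4,-0.05,-0.55,0],[-0.4,-0.05,-0.6,0],[-0.4,-0.05,-0.6,0],[-0.35,-0.04,-0.6,0],[-0.3,-0.04,-0.6,0]]'
python3 -m handwheel '[[-0.25,-0.03,-0.4,0],[-0.2,-0.02,-0.4,0],[-0.1,0,-0.3,0],[0,0,-0.2,0],[0,0,0,0]]'
```

```text
t: 21.2
eef_pos: [0.4568, -0.1662, 0.3826]
ee_rot: [3.141, -0.0, -3.019]
force: [0.2, -0.2, 0.9]
width: 0.0004
t: 21.7
eef_pos: [0.4519, -0.1668, 0.3725]
ee_rot: [-3.14, 0.002, -3.018]
force: [-6.4, 4.1, 20.5]
width: 0.0004
```

```bash
python3 -m handwheel '[[0,0,0.3,0],[0,0,0.6,0],[0,0,1.5,0],[0,0,2,0],[0,0,2.5,0],[0,0,2.5,0],[0,0,2.5,0],[0,0,1.5,0],[0,0,0.5,0],[0,0,0,0]]'
python3 - <<'E'
from h import *
np.set_printoptions(precision=3,suppress=True,linewidth=180)
for n in ['side','wrist']: grab(n,n+'13')
seat=np.array([.495,-.152]);a=.121;d=np.array([np.cos(a),np.sin(a)]);e=np.array([-d[1],d[0]])
f=load('wrist13');C=cloud(f);q=C[...,:2]-seat;X=q@d;Z=C[...,2];Y=q@e
for x0 in np.arange(-.08,.12,.02):
    for s in (-1,1):
        k=(X>x0)&(X<x0+.02)&(Y*s>.05)&(Y*s<.07)&(Z>.12)&(Z<.26); print('%.2f %d %d %.4f'%(x0,s,k.sum(),np.median(Z[k]) if k.any() else 0),end=' ; ')
t=cv2.imread('pics/side13.png'); cv2.imwrite('pics/c19.png',cv2.resize(t[100:290,200:390],None,fx=3.1,fy=3.1,interpolation=cv2.INTER_CUBIC))
E
```

```text
t: 22.7
eef_pos: [0.4517, -0.1667, 0.5093]
ee_rot: [3.141, 0.001, -3.019]
force: [-0.4, -1.0, -0.5]
width: 0.0001
-0.08 -1 512 0.1952 ; -0.08 1 511 0.1953 ; -0.06 -1 523 0.1960 ; -0.06 1 528 0.1961 ; -0.04 -1 481 0.1959 ; -0.04 1 487 0.1961 ; -0.02 -1 287 0.1960 ; -0.02 1 272 0.1961 ; 0.00 -1 0 0.0000 ; 0.00 1 0 0.0000 ; 0.02 -1 0 0.0000 ; 0.02 1 0 0.0000 ; 0.04 -1 0 0.0000 ; 0.04 1 0 0.0000 ; 0.06 -1 0 0.0000 ; 0.06 1 0 0.0000 ; 0.08 -1 0 0.0000 ; 0.08 1 0 0.0000 ; 0.10 -1 0 0.0000 ; 0.10 1 0 0.0000 ;
```

View pics/c19.png

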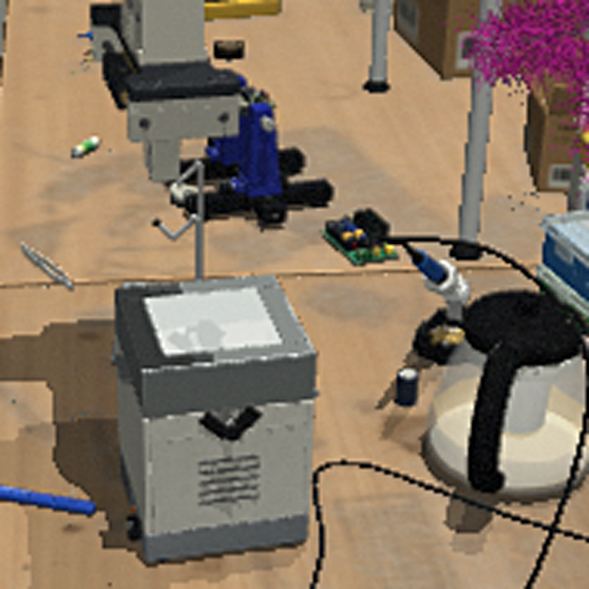

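View pics/wrist13.png

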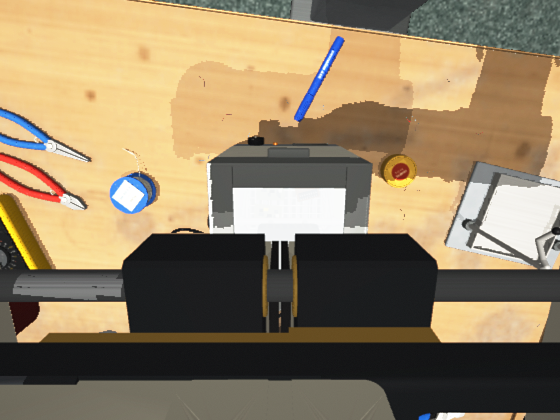

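Run:
```python
from h import *
print(arm.job_done(), arm.get_state()['t'])
```

```text
the job is handed in; nothing more can be done
the job is handed in; nothing more can be done
```

The basket now hangs by its bar in both dryer notches with all three boards in it, and the lid is shut. The job was handed in at about 23 s of the 61 s allowed.

- **Moving the basket:** I gripped it end-on across the 60 mm length of its grip, because across the thickness the gripper's body would have hit the open lid. I lifted it off the hooks, carried it over level and lowered it until it touched. The last bit of lowering pressed with about 11 N. After I let go, the bar showed in both notches with its knobs outside the walls.
- **Closing the lid:** I pushed it over from behind with the closed fingers and pressed it down with about 20 N.
- **Last checks:** The lid's outer face measured 195–196 mm high on both sides over its front half, against 195 mm expected when shut. The rear half was hidden from the wrist camera. The gripper had been raised well clear of the dryer.
- **Bystanders:** The tin, capacitor and reel looked undisturbed, and I saw no contact with anything else. I judged that by eye and did not measure their positions again. The basket can't be seen with the lid shut, so the last view of it is from just before the closing push.

No check failed. The cameras' position estimates differed by 2–4 mm, which the notches took up.

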